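# Queue the sample carriers on the guarded gravity rail

## Robot

A 7-joint arm with a two-finger parallel gripper is mounted at the origin on the work surface. World frame = base frame: x ahead of the robot, y to its left, z up, the work surface at z = 0. Lengths are in m, angles in rad, forces in N, time in s.
With the tool pointing down it reaches from about 0.4 to 0.85 m from the base axis. Payload 10.4 kg.
Tool frame: the origin (TCP) lies at the very end of the fingers, on their centre line; the grasp point (between the pads) lies 19 mm behind it; z points along the fingers, y is the line along which they close (so a half turn about z gives the same grasp; the last joint's range is limited). The gripper opens to 85 mm and grips with 20 to 120 N. Pads are 22 mm wide; open, the fingers measure 114 mm over their backs; the gripper's body (76 mm by 85 mm) begins 54 mm behind the grasp point. The pads swing forward as they close: fully open they stand 13 mm farther back than shut.
Start: joints at [-1.332, 0.332, -0.065, 1.46, 0.022, 1.35, -0.088], TCP at [0.162, 0.604, 0.231] pointing down, gripper open.
Joint ranges: [-2.6, 2.6], [-0.5, 2.12], [-1.47, 1.34], [0.16, 2.42], [-1.27, 4.41], [0.06, 2.06], [-2.6, 2.6]. Speed limits (rad/s): [2.22, 2.22, 2.79, 2.79, 3.14, 3.14, 3.14].

## Interface

Orientations are given as a unit quaternion [x, y, z, w].
In Python, from workcell import manip, vision, order gives the robot as it stands. The module is installed in compiled form; this text tells all that it offers.
- The arm moves only by the tool move_arm, never from a script. Its argument "motion" is a list of rows, each a list of 3 entries, a list of its own where there are three numbers: the shift along the tool's x, y, z scaled (see below), then the turn, a rotation vector about the tool's x, y, z scaled (see below), then the opening, from -1 (shut) to 1 (fully open). In form: [[[dx, dy, dz], [wx, wy, wz], hand], ...]. A call has 1 to 12 rows; each row shifts and turns the commanded pose from where the row before left it, along the tool's axes as they then stand; what a row does not reach is not made up. The controller multiplies each number of a shift by 0.75 m and each number of a turn by pi/4 rad. A row lasts 1/10 s, in which the tool goes at most 50 mm and 8.59 degrees, less where a joint would pass 70% of its speed; a pose out of reach is approached as far as the arm can. A call with a number of a shift or a turn outside -1 to 1 is refused whole. A call with a gripper value outside its range is refused whole. The fingers move at their own pace and stop on an object; "newtons" is the grip in N (left out, the last holds). Time passes only in rows, so rows that do not move let the fingers close. It gives the time, the measured TCP pose, the force, the opening and the grip force at its end, in the units of the state.
- manip.get_obs(): the state, without advancing time (a new reading comes with each control period).
- vision.camera(name): name is "side" or "top" or "wrist"; returns a dict with "pixels" (480x640x3 uint8, red, green, blue), "fx", "fy", "cx", "cy" (pixels), "R" (3x3) and "t" (3): a world point X has camera coordinates R X + t. Camera axes: x right, y down, z forward; pixel columns grow to the right and rows downward; lengths in m; the calibration is good to about 2 mm. A picture is of the moment at which its call begins. There is no depth.
- order.hand_in(): hands the job in; it is judged then, once.
The state is a dict: "clock": time; "joint_pos": joint angles; "joint_velocities": joint speeds; "tau": joint torques, N m; "position": TCP position; "ee_rot": TCP orientation; "ft_force": force on the tool from outside, world axes, zero at the start; "torque": the same for the moment, N m; "grip_width": opening from 0.0 (shut) to 1.0 (fully open); "grasp_force": force on a finger pad.
Only numpy, scipy, OpenCV 4.12 (cv2) and the standard library are available. Lean on these libraries where they do the work, as an engineer would, in place of code of your own. Each camera call takes 0.05 s, during which the arm holds its last target. There are 200 camera calls.

## Task

Load the measuring queue: slide the guard's catch free, pull the guard door right down, and hang every sample carrier that stands on the bench by its rollers on the upper end of the sloping rail, letting each roll down to the stop or up against the carrier before it. When all of them hang at rest in the queue, push the door fully shut and slide the catch fully back in front of it; leave the other things on the bench where they are.

Things in the scene. Friction and masses are not known exactly. Their poses are not given: they have to be found in the camera images.
- station: guarded gravity rail, fixed: dark base plate 170 (x) x 500 (y) x 10 mm. Origin: centre of its underside; x across the rail, away from the door side, y along the rail, z up. A round steel rail, 12 mm diameter, runs at x = 0 between two end posts (the upper 215 mm tall); its axis is 185 mm high at y = 0 and falls 6 degrees towards -y to a black rubber stop
- rail_load (a point): point on the rail's axis near its upper end, station y = 100 mm, the loading place: the rail is free from y = 60 to 140 mm and open from above and from the door side (-x). A carrier let go here rolls down by itself within about 2 s (up to 0.5 m/s)
- rail_stop (a point): point on the rail's axis at the uphill face of the rubber stop, at its lower end. A carrier hung at the stop has its origin at station y = -144, z = 69 mm (tilted 6 degrees with the rail); each following one is 50 mm further up the rail, touching end to end
- door_bar (a point): middle of the door's handle: a round dark bar, 12 mm diameter, 100 mm long along station y, held 35 mm clear of the door's upper edge; 140 mm from the hinge line, straight above it when the door is shut
- door_hinge (a point): point on the door's hinge line (along station y) at the door's lower edge, in line with the middle of the handle; 60 mm above the bench, 65 mm to the -x side of the rail
- door (a joint): guard door, white sheet panel 320 mm wide, 95 high, 6 thick, on the -x side of the rail, hinged at its lower edge (rad): 0 shut (upright), grows as it is pulled down towards station -x, 1.35 fully down at its stop. Stiff hinge: stays where left, about 4 N at the bar. Opens less than 0.08 while the catch is shut
- catch (a joint): slide catch, a steel bolt at the door's upper corner on the +y side (m): 0 shut (bolt in front of the door), grows as it slides along station +y to 0.045, fully free; clear of the door above 0.025. Stays where left, takes 2 to 3 N. It goes back only if the door is fully shut
- catch_knob (a point): grip point of the catch's black upright knob, 14 mm diameter, free from 34 mm below this point to 14 mm above it; 185 mm above the bench, moves with the catch
- carrier1: sample carrier, 166 mm tall, about 0.27 kg, an open hook on a base plate 60 (x) x 46 (y) x 8 mm bearing a small steel part. A 4 mm spine on the -x side rises to a top plate 46 (x) x 50 (y) mm, upper face 128 mm up; on it a black grip block 12 (x) x 30 (y) mm, up to 166 mm. Origin: centre of underside, z up. None if absent
- carrier2: another carrier, same as carrier1. The hook: a lip hangs from the top plate's +x edge (x = 19 to 23 mm) down to 95 mm above the base, so the mouth, 30 to 95 mm high, opens to +x. Under the top plate two easy-running grooved rollers at y = -15 and +15 mm, and a rubber bumper at each end. Seated, the rail's axis runs along the carrier's y at x = 0, z = 100 mm
- carrier3: another sample carrier, same as carrier1 and carrier2; None if absent. The rollers centre themselves on the rail if lowered within about 6 mm of it
- carrier4: another sample carrier, same as carrier1 and carrier2; None if absent
- ring_gauge: small steel ring gauge, 44 mm diameter, 18 mm high; not part of the job. Origin: centre of its underside
- plug_gauge: steel plug gauge, 28 mm diameter, 50 mm high; not part of the job. Origin: centre of its underside
- cleaner: white cleaner bottle, 60 mm diameter, 150 mm high; not part of the job. Origin: centre of its underside
- gauge_case: wooden gauge block case 110 x 170 x 45 mm; not part of the job. Origin: centre of its underside
- mug: white mug, 76 mm diameter, 90 mm high; not part of the job. Origin: centre of its underside
- oil_jar: amber oil jar, 56 mm diameter, 70 mm high; not part of the job. Origin: centre of its underside
Mind the look-alikes: they are no part of the job. Leave any purple or yellow look-alike of the carrier2 alone.

How it is judged:
By the outcome, as a careful person would: the job done as asked, in the order asked, and still so for the second after the job is handed in, with the robot touching nothing.
Of carrier1, carrier2, carrier3, carrier4 only 2 to 4 are there at a start; the rules pass over those that are not, and their reading is None.
At some moment in a run one of carrier1, carrier2, carrier3, carrier4 may be knocked a few centimetres aside while the robot is not near it.
It also fails if it takes over 210 s, if anything falls off the work surface, if the arm or the gripper's body presses on something with over 40 N, if the wrist force passes 120 N, or if a joint passes its speed limit or range.

## Working session

There is one attempt and no reset: what is moved stays moved. The work goes in short steps, Python scripts to look and compute and a tool call to move; the robot and the scene stay as the last step left them, time stands still between calls to the robot, and variables do not carry over. Pictures are saved under pics/ and viewed, at most 14 in all, crops included, and the job is handed in when it is done.

Besides the shell and the picture viewer there is one more tool, called as name(argument=value, ...) on one line, values as JSON. move_arm: Moves the arm, as the interface text tells. Its arguments: {"type":"object","properties":{"motion":{"type":"array"},"newtons":{"type":"number"}},"required":["motion"]}

```bash
mkdir -p pics; cat > h.py <<'E'
import numpy as np, cv2
from workcell import manip, vision, order
from scipy.spatial.transform import Rotation as Ro
def snap(n,f=None):
    c=vision.camera(n)
    if f: cv2.imwrite('pics/'+f,c['pixels'][:,:,::-1])
    return c
def ray(c,u,v):
    d=np.array([(u-c['cx'])/c['fx'],(v-c['cy'])/c['fy'],1.]);R=np.array(c['R']);t=np.array(c['t'])
    return -R.T@t, R.T@d
def onz(c,u,v,z):
    o,d=ray(c,u,v); return o+d*(z-o[2])/d[2]
def proj(c,X):
    p=np.array(c['R'])@np.array(X)+np.array(c['t']); return np.array([c['fx']*p[0]/p[2]+c['cx'],c['fy']*p[1]/p[2]+c['cy']])
def tri(c1,p1,c2,p2):
    o1,d1=ray(c1,*p1);o2,d2=ray(c2,*p2)
    s=np.linalg.lstsq(np.c_[d1,-d2],o2-o1,rcond=None)[0]
    a=o1+s[0]*d1;b=o2+s[1]*d2; return (a+b)/2,np.linalg.norm(a-b)
E
python3 - <<'E'
from h import *
for n in['top','side']:
    c=snap(n,n+'0.png'); print(n,c['fx'],c['fy'],c['cx'],c['cy'],np.round(c['R'],3).tolist(),np.round(c['t'],3).tolist())
    np.save(n+'0.npy',c,allow_pickle=True)
o=manip.get_obs();print(o)
E
```

```text
top 564.2254602596978 564.2254602596978 322.7539346749098 245.33010210223856 [[0.019, -1.0, -0.003], [-0.985, -0.019, -0.169], [0.169, 0.007, -0.986]] [-0.038, 0.549, 1.391]
side 547.2143939461012 547.2143939461012 309.5294733053601 240.2503420806364 [[0.701, -0.713, -0.004], [-0.438, -0.427, -0.791], [0.562, 0.556, -0.612]] [-0.402, 0.336, 1.311]
{'clock': 0.1, 'joint_pos': array([-1.33160099,  0.33279585, -0.06469364,  1.46084898,  0.02158362,
        1.34991996, -0.08848875]), 'joint_velocities': array([-0.00120126, -0.00104665,  0.00226112, -0.00338641, -0.00094221,
        0.00049781, -0.00015734]), 'tau': array([ 1.64603007e-03, -6.26739979e+01,  4.92808514e-02, -3.92426813e+01,
        1.63070904e-02,  7.14011461e-03, -5.71777207e-06]), 'position': array([0.16167337, 0.60337591, 0.23060748]), 'ee_rot': array([ 1.30513905e-01,  9.91446273e-01, -6.35829549e-04, -6.11297250e-05]), 'ft_force': array([ 1.74400053, -0.08777299,  0.49409216]), 'torque': array([ 0.03205771, -0.00046485, -0.01204611]), 'grasp_force': 0.0, 'grip_width': 1.0005910180092112}
```

View pics/top0.png

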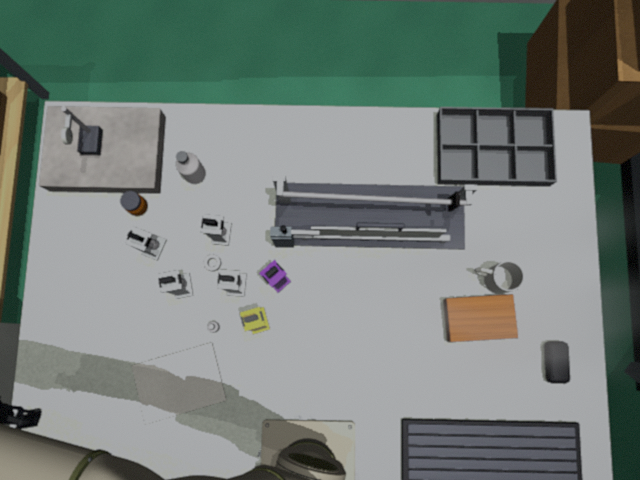

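View pics/side0.png

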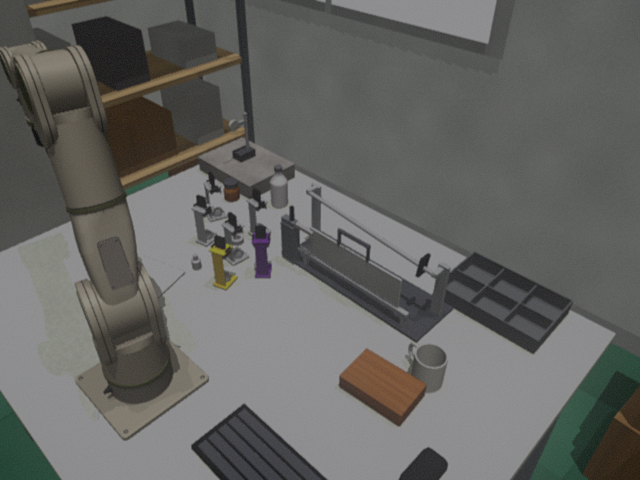

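The four grey carriers are at top-view pixels (213,228), (145,241), (173,283) and (231,282). The look-alikes are purple at (275,275) and yellow at (255,319). The station spans (275..465, 183..248), with its catch at about (283,236) and its handle at about (380,226). Next I'll crop in close to check the choice.

```bash
python3 - <<'E'
from h import *
a=cv2.imread('pics/top0.png');b=cv2.imread('pics/side0.png')
cv2.imwrite('pics/c1.png',cv2.resize(a[175:340,115:305],None,fx=4,fy=3.6,interpolation=cv2.INTER_CUBIC)[:600,:800])
cv2.imwrite('pics/c2.png',cv2.resize(a[170:260,265:475],None,fx=3.8,fy=3.8,interpolation=cv2.INTER_CUBIC))
cv2.imwrite('pics/c3.png',cv2.resize(b[165:345,180:460],None,fx=2.8,fy=2.8,interpolation=cv2.INTER_CUBIC))
c=np.load('top0.npy',allow_pickle=True).item()
for p in[(275,184),(465,186),(465,249),(272,246)]: print(onz(c,*p,0.01))
for p in[(213,228),(145,241),(173,283),(231,282),(275,275),(255,319)]: print(p,onz(c,*p,0.166))
E
```

```text
[0.71955722 0.10351474 0.01      ]
[ 0.72336218 -0.40211425  0.01      ]
[ 0.55343384 -0.39817993  0.01      ]
[0.55190719 0.10572104 0.01      ]
(213, 228) [0.56589975 0.23046014 0.166     ]
(145, 241) [0.53193471 0.38799246 0.166     ]
(173, 283) [0.43472845 0.31611805 0.166     ]
(231, 282) [0.43959076 0.18223148 0.166     ]
(275, 275) [0.45776459 0.08115786 0.166     ]
(255, 319) [0.35591318 0.1234356  0.166     ]
```

View pics/c1.png

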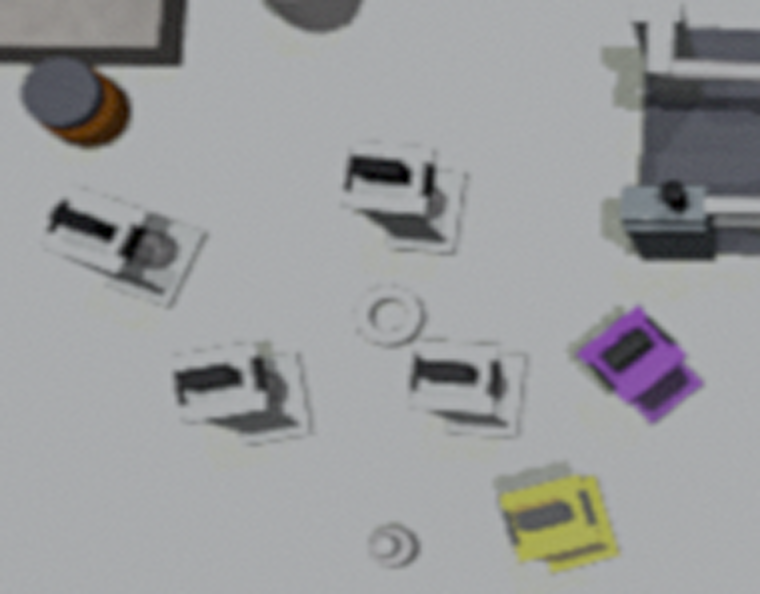

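View pics/c2.png

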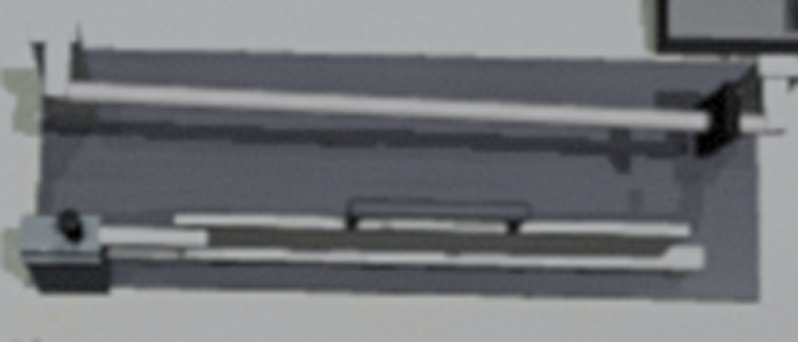

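View pics/c3.png

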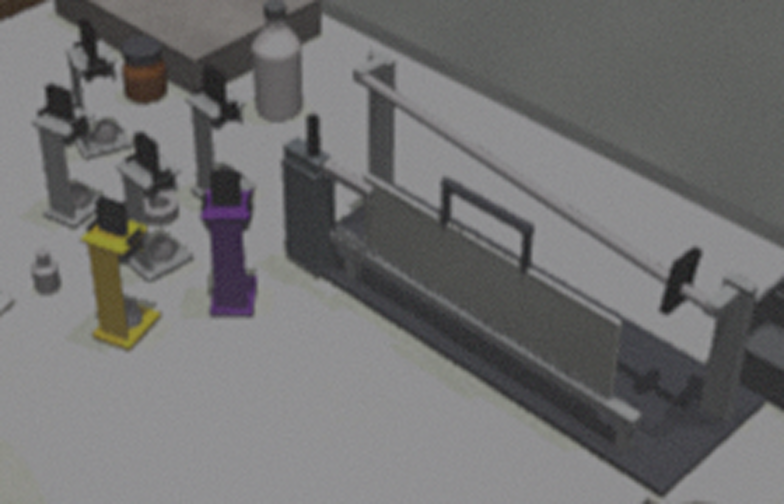

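The crops confirm the four grey carriers, each with its spine towards the robot. In the c2 crop the knob is at (68,222), the handle bar runs (350..528, 205) and the rail runs from (70,90) to (712,120). In the c3 crop the knob is at (313,118), the bar runs from (445,182) to (530,230) and the rail from (362,72) to (668,265).

```bash
python3 - <<'E'
from h import *
c=np.load('top0.npy',allow_pickle=True).item();s=np.load('side0.npy',allow_pickle=True).item()
T=lambda u,v:(265+(u+.5)/3.8-.5,170+(v+.5)/3.8-.5); S=lambda u,v:(180+(u+.5)/2.8-.5,165+(v+.5)/2.8-.5)
for n,a,b in[('knobtop',(68,218),(313,118)),('bar+',(350,205),(445,182)),('bar-',(528,207),(530,230)),('rail+',(70,90),(362,72)),('stop',(708,120),(672,268))]:
    print(n,tri(c,T(*a),s,S(*b)))
for n,p,z in[('knob',(68,222),.199),('bar+',(350,205),.2),('bar-',(528,207),.2),('rail+',(70,90),.207),('railm',(400,106),.185+.004),('stop',(700,120),.171)]: print(n,onz(c,*T(*p),z))
E
```

```text
knobtop (array([0.56616431, 0.06446221, 0.19482755]), np.float64(0.0017267656664908652))
bar+ (array([ 0.57673362, -0.10551041,  0.19695193]), np.float64(0.0013073873869210175))
bar- (array([ 0.57624977, -0.21181752,  0.19823876]), np.float64(0.0012047694638101566))
rail+ (array([0.63901324, 0.06483253, 0.21642497]), np.float64(0.0009994237623334751))
stop (array([ 0.63727833, -0.32569425,  0.18261291]), np.float64(0.001596668234512754))
knob [0.56217273 0.06458181 0.199     ]
bar+ [ 0.57557381 -0.10492021  0.2       ]
bar- [ 0.57634155 -0.21198294  0.2       ]
rail+ [0.64192307 0.0652874  0.207     ]
railm [ 0.64035511 -0.1355332   0.189     ]
stop [ 0.63956204 -0.3227746   0.171     ]
```

move_arm(motion=[[[0,0,-0.02],[0,0,-0.1667],1],[[0,0,-0.02],[0,0,-0.1667],1],[[-0.036,-0.048,0],[0,0,0],1],[[-0.036,-0.048,0],[0,0,0],1],[[-0.036,-0.048,0],[0,0,0],1],[[-0.036,-0.048,0],[0,0,0],1],[[-0.036,-0.048,0],[0,0,0],1],[[-0.036,-0.048,0],[0,0,0],1],[[-0.036,-0.048,0],[0,0,0],1],[[-0.036,-0.048,0],[0,0,0],1],[[-0.036,-0.048,0],[0,0,0],1],[[-0.036,-0.048,0],[0,0,0],1]], newtons=40)

```text
clock: 1.3
position: [0.4324, 0.242, 0.2612]
ee_rot: [-0.0, 1.0, 0.0, -0.0]
ft_force: [0.6, 1.2, 0.0]
grip_width: 1.005
grasp_force: 0.0
```

move_arm(motion=[[[-0.0354,-0.0473,0],[0,0,0],1],[[-0.0354,-0.0473,0],[0,0,0],1],[[-0.0354,-0.0473,0],[0,0,0],1],[[-0.0354,-0.0473,0],[0,0,0],1],[[-0.0354,-0.0473,0],[0,0,0],1],[[0,0,0],[0,0,0],1],[[0,0,0],[0,0,0],1]])

```text
clock: 2.0
position: [0.5646, 0.0654, 0.2607]
ee_rot: [0.001, 1.0, -0.0, -0.001]
ft_force: [-0.8, -0.3, 0.2]
grip_width: 0.998
grasp_force: 0.0
```

```bash
python3 - <<'E'
from h import *
c=snap('wrist','w1.png');np.save('w1.npy',c,allow_pickle=True)
print(c['fx'],c['cx'],c['cy'],np.round(c['R'],3).tolist(),(-np.array(c['R']).T@c['t']).round(4))
for X in[(.565,.0645,.199),(.575,-.105,.2),(.64,.065,.207)]:print(proj(c,X))
E
```

```text
343.81660463511605 321.50221873907145 241.45428737606878 [[0.002, 1.0, -0.0], [0.959, -0.002, 0.283], [0.283, -0.001, -0.959]] [0.4928 0.0655 0.4034]
[320.35129744 259.736977  ]
[ 53.73898956 275.62922731]
[321.40484152 369.56968961]
```

View pics/w1.png

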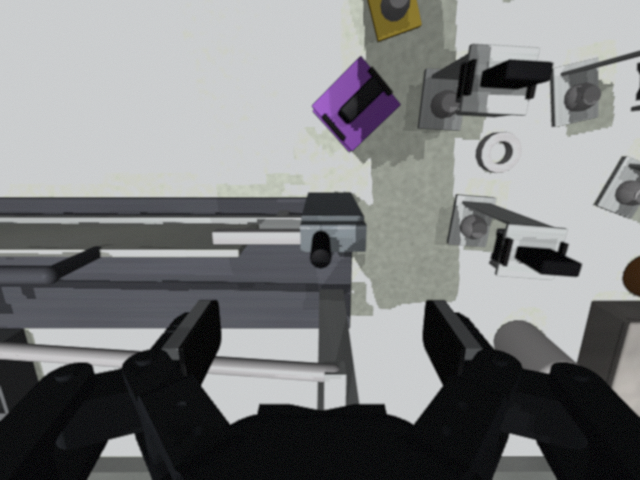

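move_arm(motion=[[[0,0,0.041],[0,0,0],1],[[0,0,0.041],[0,0,0],1],[[0,0,0.041],[0,0,0],1],[[0,0,0],[0,0,0],0],[[0,0,0],[0,0,0],-1],[[0,0,0],[0,0,0],-1],[[0,0,0],[0,0,0],-1],[[0,0,0],[0,0,0],-1],[[0,0,0],[0,0,0],-1]], newtons=30)

```text
clock: 2.95
position: [0.5652, 0.0664, 0.1703]
ee_rot: [0.0, 1.0, 0.0, 0.001]
ft_force: [-1.3, -0.4, 6.6]
grip_width: 0.15
grasp_force: 29.3
```

move_arm(motion=[[[0,0.012,-0.003],[0,0,0],-1],[[0,0.012,0],[0,0,0],-1],[[0,0.012,0],[0,0,0],-1],[[0,0.012,0],[0,0,0],-1],[[0,0.012,0],[0,0,0],-1],[[0,0.002,0],[0,0,0],-1],[[0,0,0],[0,0,0],-1]])

```text
clock: 3.65
position: [0.5651, 0.107, 0.1705]
ee_rot: [0.003, 1.0, -0.004, -0.0]
ft_force: [4.4, -18.0, -5.3]
grip_width: 0.156
grasp_force: 31.5
```

move_arm(motion=[[[0,-0.005,0],[0,0,0],0],[[0,0,0],[0,0,0],0],[[0,0,0],[0,0,0],0],[[0,0,-0.05],[0,0,0],0],[[0,0,-0.06],[0,0,0],0],[[0,0,-0.04],[0,0,0],0],[[0,0,0],[0,0,0],0]])

```text
clock: 4.35
position: [0.5662, 0.1102, 0.2888]
ee_rot: [-0.0, 1.0, 0.002, 0.004]
ft_force: [1.2, 0.4, -0.1]
grip_width: 0.501
grasp_force: 0.0
```

```bash
python3 - <<'E'
from h import *
c=snap('wrist','w2.png');o=manip.get_obs();print(o['joint_pos'].round(3),o['position'].round(4),o['ee_rot'].round(4))
p=c['pixels'];g=p.mean(2)
m=(g<45).astype(np.uint8);m[290:]=0
n,l,s,ce=cv2.connectedComponentsWithStats(m)
for i in range(1,n):
    if s[i,4]>60:print(s[i],ce[i].round(1),onz(c,*ce[i],.195).round(4))
E
```

```text
[-0.625  0.198  0.415  1.535 -0.081  1.422  1.367] [0.5654 0.1101 0.2861] [-5.0e-04  1.0e+00  1.0e-03  1.9e-03]
[585  51  55  33 931] [615.2  70.5] [0.4532 0.2938 0.195 ]
[391  64  12  35 278] [396.6  79.8] [0.4588 0.1575 0.195 ]
[ 409   65   53   34 1152] [436.1  78.3] [0.4579 0.1822 0.195 ]
[557  65  21  34 582] [567.3  81. ] [0.4593 0.265  0.195 ]
[308  71  20  24  86] [317.3  82.7] [0.4605 0.1076 0.195 ]
[281  90  34  31 243] [299.6 106.9] [0.4747 0.0963 0.195 ]
[268 113  20  22  72] [277.1 123.3] [0.4847 0.0815 0.195 ]
[620 172  20  36 345] [632.5 189.5] [0.5275 0.3242 0.195 ]
[307 190   6  27  92] [309.7 202.8] [0.5368 0.1022 0.195 ]
[307 219  18  31 398] [316.1 234.3] [0.5595 0.1065 0.195 ]
[431 219  13  32 255] [437.  236.2] [0.5609 0.1929 0.195 ]
[ 13 233  52  29 575] [ 39.2 246.1] [ 0.5683 -0.0923  0.195 ]
[449 232  50  27 913] [473.6 246.4] [0.5686 0.2201 0.195 ]
[570 247  38  38 706] [584.8 262. ] [0.5806 0.3033 0.195 ]
[600 260  35  30 353] [612.3 273.3] [0.5895 0.3257 0.195 ]
```

move_arm(motion=[[[0,0,0],[0,0,0.182],0],[[0,0,0],[0,0,0.182],0],[[0,0,0],[0,0,0.182],0],[[0,0,0],[0,0,0.182],0],[[0,0,0],[0,0,0.182],0],[[0,0,0],[0,0,0.182],0],[[0,0,0],[0,0,0.182],0],[[0,0,0],[0,0,0.182],0],[[0,0,0],[0,0,0.182],0],[[0,0,0],[0,0,0.182],0],[[0,0,0],[0,0,0.18],0],[[0,0,0],[0,0,0],0]])

```text
clock: 5.6
position: [0.564, 0.1097, 0.2826]
ee_rot: [0.708, 0.707, -0.001, -0.0]
ft_force: [-0.0, -0.0, 0.1]
grip_width: 0.501
grasp_force: 0.0
```

move_arm(motion=[[[-0.06,0.003,0],[0,0,0],0],[[-0.06,0.003,0],[0,0,0],0],[[-0.06,0.003,0],[0,0,0],0],[[-0.06,0.003,0],[0,0,0],0],[[-0.06,0.003,0],[0,0,0],0],[[-0.0576,0,0],[0,0,0],0],[[0,0,0],[0,0,0],0],[[0,0,0.045],[0,0,0],0],[[0,0,0.045],[0,0,0],0],[[0,0,0.045],[0,0,0],0],[[0,0,0],[0,0,0],0]])

```text
clock: 6.7
position: [0.5732, -0.1575, 0.1778]
ee_rot: [0.705, 0.709, -0.002, -0.003]
ft_force: [0.4, 0.6, -0.1]
grip_width: 0.502
grasp_force: 0.0
```

move_arm(motion=[[[0,0,0],[0,0,0],-1],[[0,0,0],[0,0,0],-1],[[0,0,0],[0,0,0],-1],[[0,0,0],[0,0,0],-1],[[0,0,0],[0,0,0],-1]], newtons=40)

```text
clock: 7.2
position: [0.5759, -0.1592, 0.1845]
ee_rot: [0.707, 0.707, 0.001, 0.0]
ft_force: [-5.0, 1.1, 4.9]
grip_width: 0.115
grasp_force: 39.0
```

move_arm(motion=[[[0,-0.021,0.0012],[0,0,0],-1],[[0,-0.0207,0.0035],[0,0,0],-1],[[0,-0.0202,0.0058],[0,0,0],-1],[[0,-0.0194,0.0081],[0,0,0],-1],[[0,-0.0183,0.0102],[0,0,0],-1],[[0,-0.0171,0.0122],[0,0,0],-1],[[0,-0.0157,0.0141],[0,0,0],-1],[[0,-0.0139,0.0156],[0,0,0],-1],[[0,-0.0122,0.0172],[0,0,0],-1],[[0,-0.0101,0.0183],[0,0,0],-1],[[0,-0.008,0.0194],[0,0,0],-1],[[0,-0.0057,0.0202],[0,0,0],-1]])

```text
clock: 8.4
position: [0.4402, -0.159, 0.0745]
ee_rot: [0.707, 0.707, 0.002, 0.001]
ft_force: [-1.2, 2.7, 3.7]
grip_width: 0.124
grasp_force: 44.4
```

move_arm(motion=[[[0,0,0.005],[0,0,0],-1],[[0,0,0.003],[0,0,0],-1],[[0,0,0],[0,0,0],-1]])

```text
clock: 8.7
position: [0.4393, -0.159, 0.0697]
ee_rot: [0.707, 0.707, 0.001, -0.001]
ft_force: [-16.0, 5.8, 32.0]
grip_width: 0.123
grasp_force: 47.8
```

move_arm(motion=[[[0,0,-0.005],[0,0,0],-0.4],[[0,0,0],[0,0,0],-0.4],[[0,0,0],[0,0,0],-0.4],[[0,0,-0.03],[0,0,0],-0.4],[[0,0,-0.06],[0,0,0],-0.4],[[0,0,-0.06],[0,0,0],0],[[0,0,-0.06],[0,0,0],0],[[0,0,-0.06],[0,0,0],0],[[0,0,0],[0,0,0],0],[[0,0,0],[0,0,0],0]])

```text
clock: 9.7
position: [0.4396, -0.1592, 0.2742]
ee_rot: [0.707, 0.707, 0.001, 0.001]
ft_force: [0.2, -0.4, -2.0]
grip_width: 0.497
grasp_force: 0.0
```

```bash
python3 - <<'E'
from h import *
c=snap('wrist');np.save('w3.npy',c,allow_pickle=True);s=snap('side');t=snap('top')
o=manip.get_obs();print(o['joint_pos'].round(3),o['position'].round(4))
im=np.hstack([cv2.resize(s['pixels'][150:350,180:460],None,fx=1.43,fy=1.43),cv2.resize(t['pixels'][170:370,115:475],None,fx=1.1,fy=1.43)])
cv2.imwrite('pics/m1.png',im[:,:,::-1])
E
```

```text
[-0.5   -0.099  0.713  1.826  0.066  1.393  0.199] [ 0.4385 -0.159   0.2723]
```

View pics/m1.png

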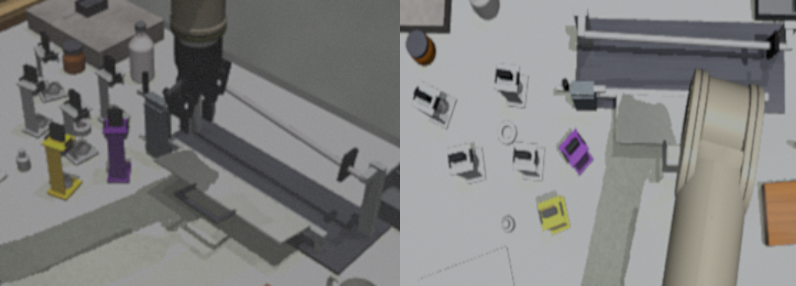

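The door lies fully down and the catch is drawn free. The carriers still stand where they were.

move_arm(motion=[[[0.055,0.0117,-0.0055],[0,0,0],0],[[0.055,0.0117,-0.0055],[0,0,0],0],[[0.055,0.0117,-0.0055],[0,0,0],0],[[0.055,0.0117,-0.0055],[0,0,0],0],[[0.055,0.0117,-0.0055],[0,0,0],0],[[0.055,0.0117,-0.0055],[0,0,0],0],[[0.055,0.0117,-0.0055],[0,0,0],0],[[0,0,0],[0,0,0],0],[[0,0,0],[0,0,0],0]])

```text
clock: 10.75
position: [0.5001, 0.1301, 0.3008]
ee_rot: [0.707, 0.708, -0.001, -0.0]
ft_force: [-0.5, -1.2, -0.5]
grip_width: 0.498
grasp_force: 0.0
```

```bash
cat >> h.py <<'E'
def blocks(c,thr=50,amin=40,zm=.147):
    g=c['pixels'].max(2); m=(g<thr).astype(np.uint8)
    n,l,s,ce=cv2.connectedComponentsWithStats(m); out=[]
    for i in range(1,n):
        if not amin<s[i,4]<6000: continue
        k,_=cv2.findContours((l==i).astype(np.uint8),cv2.RETR_EXTERNAL,cv2.CHAIN_APPROX_NONE)
        pw=np.array([onz(c,*q,zm)[:2] for q in k[0][:,0]]).astype(np.float32)
        (x,y),(w,h),a=cv2.minAreaRect(pw*1000); b=cv2.boxPoints(((x,y),(w,h),a))
        e=[b[1]-b[0],b[2]-b[1]]; e=max(e,key=np.linalg.norm)
        yaw=np.degrees(np.arctan2(e[1],e[0]))-90; yaw=(yaw+90)%180-90
        out.append((s[i,:4].tolist(),round(x),round(y),round(min(w,h)),round(max(w,h)),round(float(yaw),1)))
    return out
E
python3 - <<'E'
from h import *
c=snap('wrist','w4.png');np.save('w4.npy',c,allow_pickle=True)
print(manip.get_obs()['position'].round(4))
for b in blocks(c,60): print(b)
print('top')
t=snap('top');np.save('t4.npy',t,allow_pickle=True)
for b in blocks(t,60,25):
    if 300<b[1]<620 and b[2]>0: print(b)
E
```

```text
[0.5002 0.1288 0.3012]
([240, 0, 31, 30], 448, 297, 18, 22, -31.0)
([413, 57, 33, 53], 585, 245, 25, 39, 5.8)
([375, 72, 22, 45], 550, 237, 13, 34, -4.7)
([189, 89, 11, 21], 398, 232, 7, 15, -12.2)
([179, 92, 6, 10], 388, 234, 4, 7, -14.1)
([253, 118, 27, 5], 455, 217, 3, 21, 86.9)
([404, 118, 29, 6], 578, 217, 4, 23, 86.5)
([252, 129, 21, 40], 450, 194, 17, 31, -3.2)
([253, 172, 26, 5], 452, 174, 3, 21, 87.7)
([147, 186, 25, 10], 360, 159, 3, 23, -72.2)
([140, 199, 41, 41], 358, 134, 29, 31, 18.1)
([22, 210, 41, 148], 240, 67, 6, 150, 0.6)
([445, 221, 18, 42], 619, 114, 14, 38, -0.2)
([292, 225, 24, 27], 485, 118, 5, 30, 43.5)
([263, 231, 17, 21], 455, 114, 4, 24, -40.4)
([169, 233, 23, 9], 373, 118, 2, 22, -71.4)
([270, 247, 44, 40], 470, 90, 27, 37, 45.9)
([477, 246, 74, 65], 677, 76, 15, 101, 47.6)
([0, 273, 13, 57], 199, 52, 11, 61, -15.0)
([271, 392, 36, 7], 466, -53, 3, 37, -79.0)
top
([0, 98, 39, 226], 613, 703, 49, 554, -88.8)
([135, 200, 12, 15], 614, 407, 15, 40, 61.3)
([263, 226, 5, 8], 568, 110, 10, 17, -87.9)
([128, 232, 16, 9], 547, 417, 13, 37, -13.0)
([273, 235, 22, 12], 538, 64, 26, 49, 16.1)
([146, 238, 6, 10], 532, 387, 7, 22, 70.8)
([267, 267, 11, 11], 467, 91, 13, 28, 41.5)
([160, 277, 15, 7], 444, 336, 12, 33, 8.3)
```

View pics/w4.png

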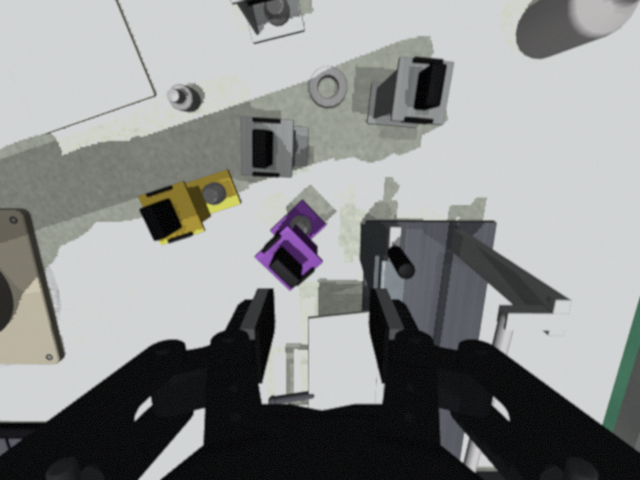

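Carrier B's block shows at (263,149) and carrier A's at (430,83), with purple at (288,262) and yellow at (160,218). The top and wrist views should agree, so I'll cross-check them.

```bash
python3 - <<'E'
from h import *
c=np.load('w4.npy',allow_pickle=True).item();t=np.load('top0.npy',allow_pickle=True).item()
print('knob',onz(c,400,262,.19), 'expect .565 .1075')
print('ring',onz(c,328,87,.018),onz(t,115+390/4,175+315/3.6,.018))
T=lambda u,v:(115+u/4,175+v/3.6)
for n,a,b in[('A',(380,170),(430,83)),('B',(445,372),(263,149))]:
    print(n,tri(t,T(*a),c,b),onz(t,*T(*a),.15),onz(c,*b,.15))
for n,a in[('C',(208,378)),('D',(85,222))]: print(n,onz(t,*T(*a),.15))
for thr in(25,35,45):print(thr,[b for b in blocks(c,thr) if b[2]>170])
E
```

```text
knob [0.56147293 0.11030171 0.19      ] expect .565 .1075
ring [0.50655854 0.2589875  0.018     ] [0.50437124 0.25745362 0.018     ]
A (array([0.58580851, 0.2445687 , 0.1415794 ]), np.float64(0.003014952857404672)) [0.58297332 0.24163095 0.15      ] [0.58450754 0.24449396 0.15      ]
B (array([0.45052045, 0.19548358, 0.14912737]), np.float64(0.0027643332013285063)) [0.44961503 0.19645343 0.15      ] [0.45150766 0.19440565 0.15      ]
C [0.44306708 0.33496885 0.15      ]
D [0.54474174 0.41475308 0.15      ]
25 [([247, 0, 20, 6], 451, 301, 3, 14, -75.1), ([414, 58, 31, 51], 585, 245, 23, 37, 5.8), ([405, 119, 26, 4], 578, 217, 2, 20, 86.0), ([253, 130, 19, 37], 450, 195, 15, 29, -3.2), ([254, 173, 24, 3], 452, 174, 1, 20, 86.3)]
35 [([246, 0, 23, 6], 452, 300, 3, 16, -90.0), ([414, 58, 32, 51], 584, 245, 25, 36, 0.1), ([253, 118, 26, 4], 454, 217, 2, 20, 86.5), ([405, 118, 27, 5], 578, 217, 3, 21, 85.6), ([253, 130, 20, 38], 451, 194, 16, 30, -3.2), ([253, 173, 25, 3], 452, 174, 2, 20, -89.9)]
45 [([245, 0, 25, 7], 452, 299, 4, 18, -90.0), ([414, 58, 32, 52], 585, 245, 24, 38, 4.5), ([253, 118, 27, 5], 455, 217, 2, 21, 87.6), ([405, 118, 27, 5], 578, 217, 3, 21, -89.9), ([253, 130, 20, 38], 451, 194, 16, 30, -3.2), ([253, 172, 26, 4], 452, 174, 3, 21, -89.9)]
```

move_arm(motion=[[[0.044,-0.033,0],[0,0,0],0],[[0.044,-0.0333,0],[0,0,0],0],[[0,0,0.04],[0,0,0.067],0],[[0,0,0.055],[0,0,0],0],[[0,0,0.055],[0,0,0],0],[[0,0,0.045],[0,0,0],0],[[0,0,0.02],[0,0,0],0],[[0,0,0],[0,0,0],0]])

```text
clock: 11.65
position: [0.4495, 0.1935, 0.1389]
ee_rot: [0.726, 0.688, -0.002, -0.0]
ft_force: [-0.1, -0.7, -0.5]
grip_width: 0.499
grasp_force: 0.0
```

move_arm(motion=[[[0,0,0],[0,0,0],-1],[[0,0,0],[0,0,0],-1],[[0,0,0],[0,0,0],-1],[[0,0,0],[0,0,0],-1],[[0,0,0],[0,0,0],-1]], newtons=60)

```text
clock: 12.15
position: [0.4515, 0.196, 0.1425]
ee_rot: [0.725, 0.688, 0.001, 0.0]
ft_force: [-1.2, -1.2, 6.6]
grip_width: 0.127
grasp_force: 59.8
```

move_arm(motion=[[[0,0,-0.02],[0,0,0],-1],[[0,0,-0.05],[0,0,0],-1],[[0,0,-0.05],[0,0,0],-1],[[0,0,-0.05],[0,0,0],-1],[[0,0,-0.05],[0,0,0],-1],[[0,0,-0.04],[0,0,-0.067],-1],[[0,0,0],[0,0,0],-1],[[0,0,0],[0,0,0],-1]])

```text
clock: 12.95
position: [0.4508, 0.1956, 0.336]
ee_rot: [0.707, 0.707, 0.0, -0.0]
ft_force: [0.5, -0.6, -3.4]
grip_width: 0.13
grasp_force: 58.9
```

```bash
python3 - <<'E'
from h import *
t=snap('wrist');s=snap('side')
print(manip.get_obs()['position'].round(4),manip.get_obs()['joint_pos'].round(2))
im=np.hstack([cv2.resize(s['pixels'][100:300,160:360],None,fx=1.9,fy=1.9),cv2.resize(t['pixels'],(506,380))])[:, :800]
cv2.imwrite('pics/m2.png',im[:,:,::-1])
E
```

```text
[0.4502 0.1954 0.3347] [-0.84 -0.02  0.34  1.65  0.01  1.51 -0.51]
```

View pics/m2.png

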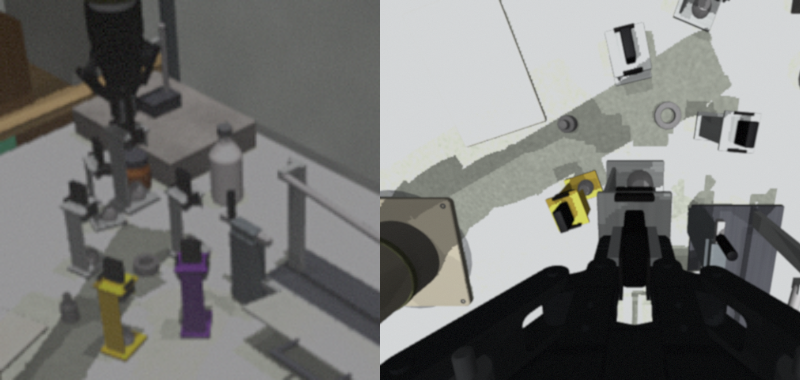

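move_arm(motion=[[[-0.0464,0.021,0],[0,0,0],-1],[[-0.0464,0.021,0],[0,0,0],-1],[[-0.0464,0.021,0],[0,0,0],-1],[[-0.0464,0.021,0],[0,0,0],-1],[[-0.0464,0.021,0],[0,0,0],-1],[[-0.0464,0.021,0],[0,0,0],-1],[[-0.0464,0.021,0],[0,0,0],-1],[[0,0,0.049],[0,0,0],-1],[[0,0,0.049],[0,0,0],-1],[[0,0,0],[0,0,0],-1],[[0,0,0],[0,0,0],-1]])

```text
clock: 14.15
position: [0.5606, -0.0477, 0.2625]
ee_rot: [0.707, 0.707, -0.001, -0.001]
ft_force: [-0.3, 0.6, -0.1]
grip_width: 0.125
grasp_force: 59.2
```

```bash
python3 - <<'E'
from h import *
w=snap('wrist');s=snap('side');print(manip.get_obs()['position'].round(4),manip.get_obs()['ee_rot'].round(3))
im=np.hstack([cv2.resize(s['pixels'][150:310,250:430],None,fx=2.5,fy=2.5),cv2.resize(w['pixels'][200:,200:],(400,400))])[:, :800]
cv2.imwrite('pics/m3.png',im[:,:,::-1])
E
```

```text
[ 0.5617 -0.0478  0.2643] [0.707 0.707 0.001 0.001]
```

View pics/m3.png

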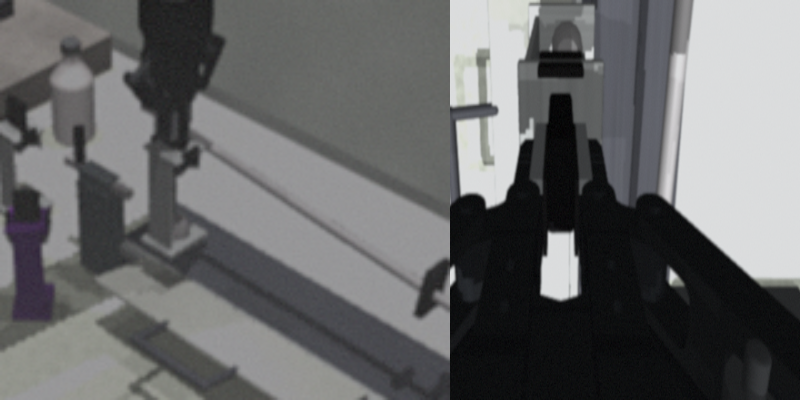

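move_arm(motion=[[[0,0.0265,0],[0,0,0],-1],[[0,0.0265,0],[0,0,0],-1],[[0,0.0265,0],[0,0,0],-1],[[0,0.0265,0],[0,0,0],-1],[[0,0,0],[0,0,0],-1],[[0,0,0],[0,0,0],-1]])

```text
clock: 14.85
position: [0.6409, -0.0479, 0.2637]
ee_rot: [0.707, 0.707, 0.0, 0.001]
ft_force: [0.2, -0.3, -2.7]
grip_width: 0.129
grasp_force: 59.3
```

```bash
python3 - <<'E'
from h import *
w=snap('wrist');np.save('w5.npy',w,allow_pickle=True);p=manip.get_obs()['position'];print(p.round(4),manip.get_obs()['ft_force'])
for y in(-.15,0.03,.0): print(y,proj(w,[.640,y,.185+(y+.148)*.105]),proj(w,[p[0],y,.185+(y+.148)*.105]))
cv2.imwrite('pics/m4.png',w['pixels'][:,:,::-1])
E
```

```text
[ 0.6405 -0.048   0.2636] [-0.08032965  0.54903609 -2.16903659]
-0.15 [319.84537398 378.00065933] [320.54384171 378.00095538]
0.03 [319.33954311 128.88943329] [320.2898692  128.88973712]
0.0 [319.44774491 182.17657761] [320.34419623 182.17688419]
```

View pics/m4.png

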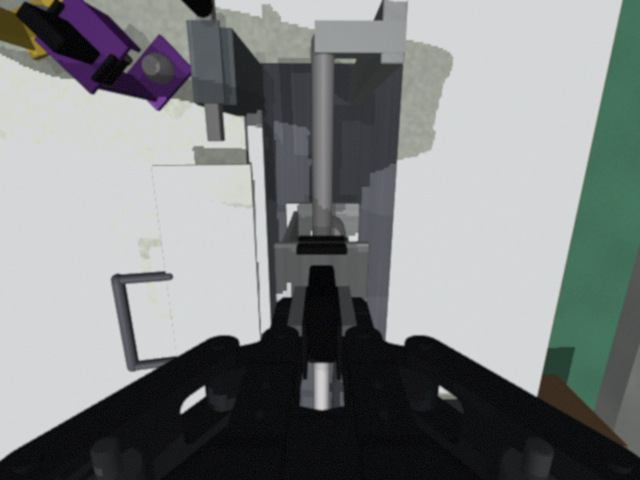

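The rail is centred under the held block, about 2 mm to its +x side, at pixel (323,130) against 320. I'll lower gently.

move_arm(motion=[[[0,0.002,0.008],[0,0,0],-1],[[0,0,0.008],[0,0,0],-1],[[0,0,0.008],[0,0,0],-1],[[0,0,0.006],[0,0,0],-1],[[0,0,0.004],[0,0,0],-1],[[0,0,0.002],[0,0,0],-1],[[0,0,0],[0,0,0],-1]])

```text
clock: 15.6
position: [0.6421, -0.0491, 0.2387]
ee_rot: [0.707, 0.707, 0.001, 0.001]
ft_force: [-9.5, -3.3, 19.8]
grip_width: 0.125
grasp_force: 62.7
```

move_arm(motion=[[[0,0,-0.0015],[0,0,0],-0.2],[[0,0,0],[0,0,0],-0.2],[[0,0,0],[0,0,0],-0.2],[[0,0,-0.04],[0,0,0],-0.2],[[0,0,-0.06],[0,0,0],-0.2],[[0,0,-0.04],[0,0,0],0],[[0,0,0],[0,0,0],0],[[0,0,0],[0,0,0],0],[[0,0,0],[0,0,0],0],[[0,0,0],[0,0,0],0],[[0,0,0],[0,0,0],0]])

```text
clock: 16.7
position: [0.6418, -0.0478, 0.3407]
ee_rot: [0.707, 0.707, -0.001, -0.001]
ft_force: [0.9, -1.1, 0.0]
grip_width: 0.499
grasp_force: 0.0
```

```bash
python3 - <<'E'
from h import *
w=snap('wrist');s=snap('side');t=snap('top');np.save('t5.npy',t,allow_pickle=True);print(manip.get_obs()['position'].round(4))
im=np.hstack([cv2.resize(s['pixels'][150:310,250:450],None,fx=2,fy=2),cv2.resize(t['pixels'][170:330,115:315],None,fx=2,fy=2)])[:, :800]
cv2.imwrite('pics/m5.png',im[:,:,::-1])
E
```

```text
[ 0.6419 -0.0479  0.3413]
```

View pics/m5.png

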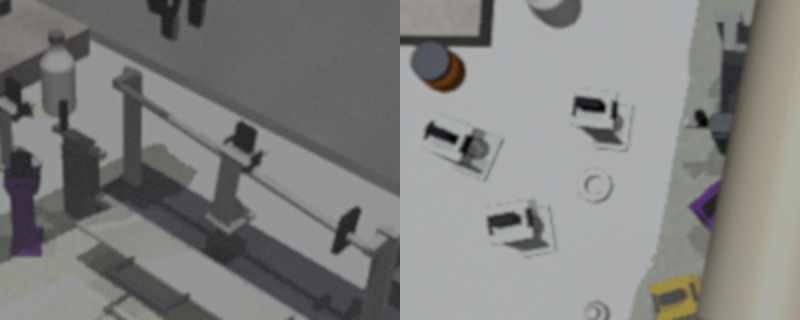

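The carrier hangs on the rail and is rolling down. The three others stand where they were.

move_arm(motion=[[[0.0529,-0.0129,0],[0,0,0],0],[[0.0529,-0.0129,0],[0,0,0],0],[[0.0529,-0.0129,0],[0,0,0],0],[[0.0529,-0.0129,0],[0,0,0],0],[[0.0529,-0.0129,0],[0,0,0],0],[[0.0529,-0.0129,0],[0,0,0],0],[[0,0,0],[0,0,0],0],[[0,0,0],[0,0,0],0]])

```text
clock: 17.65
position: [0.5836, 0.191, 0.3415]
ee_rot: [0.706, 0.708, -0.0, -0.0]
ft_force: [0.2, -0.1, 0.5]
grip_width: 0.503
grasp_force: 0.0
```

```bash
python3 - <<'E'
from h import *
w=snap('wrist');np.save('w6.npy',w,allow_pickle=True);print(manip.get_obs()['position'].round(4))
for z in(.147,.166):
  for b in blocks(w,40,40,z):
    if b[0][1]<300:print(z,b)
t=np.load('t5.npy',allow_pickle=True).item()
for b in blocks(t,50,20):
    if 400<b[1]<620 and b[2]>-400: print(b)
E
```

```text
[0.5841 0.1894 0.3417]
0.147 ([145, 27, 37, 48], 444, 337, 27, 37, 2.5)
0.147 ([486, 64, 10, 26], 734, 317, 7, 21, 13.3)
0.147 ([169, 82, 30, 9], 459, 309, 7, 26, -78.2)
0.147 ([316, 148, 14, 32], 585, 241, 11, 29, -4.4)
0.147 ([86, 250, 39, 36], 358, 134, 29, 38, -64.2)
0.147 ([294, 255, 25, 67], 567, 110, 26, 77, -0.0)
0.147 ([198, 288, 32, 36], 468, 90, 30, 31, 44.0)
0.166 ([145, 27, 37, 48], 452, 333, 25, 35, 2.5)
0.166 ([486, 64, 10, 26], 726, 314, 7, 20, 13.3)
0.166 ([169, 82, 30, 9], 466, 306, 6, 25, -78.2)
0.166 ([316, 148, 14, 32], 585, 242, 10, 28, -4.4)
0.166 ([86, 250, 39, 36], 371, 141, 27, 36, -64.2)
0.166 ([294, 255, 25, 67], 568, 119, 24, 72, -0.0)
0.166 ([198, 288, 32, 36], 474, 100, 28, 29, 44.0)
([277, 202, 9, 17], 617, 74, 19, 39, -88.1)
([8, 208, 18, 65], 533, 701, 29, 155, 90.0)
([359, 209, 7, 13], 608, -119, 14, 29, -84.0)
([203, 219, 14, 7], 584, 244, 12, 33, -6.2)
([263, 226, 6, 7], 570, 109, 12, 15, -87.9)
([129, 232, 14, 9], 545, 418, 9, 36, -25.2)
([146, 238, 6, 10], 532, 387, 7, 22, 70.8)
([273, 239, 6, 8], 537, 84, 12, 17, -88.1)
([267, 267, 7, 11], 466, 92, 12, 23, 46.7)
([160, 277, 15, 6], 444, 336, 11, 33, 12.5)
([5, 286, 9, 11], 408, 702, 17, 25, -48.8)
```

move_arm(motion=[[[0.035,0.0013,0],[0,0,0],0],[[0.035,0,0],[0,0,0],0],[[0,0,0.04],[0,0,0.111],0],[[0,0,0.06],[0,0,0],0],[[0,0,0.06],[0,0,0],0],[[0,0,0.06],[0,0,0],0],[[0,0,0.035],[0,0,0],0],[[0,0,0.014],[0,0,0],0],[[0,0,0],[0,0,0],0],[[0,0,0],[0,0,0],0]])

```text
clock: 18.7
position: [0.5861, 0.2422, 0.1417]
ee_rot: [0.738, 0.675, 0.001, 0.0]
ft_force: [0.1, -0.3, 0.1]
grip_width: 0.499
grasp_force: 0.0
```

move_arm(motion=[[[0,0,0],[0,0,0],-1],[[0,0,0],[0,0,0],-1],[[0,0,0],[0,0,0],-1],[[0,0,0],[0,0,0],-1],[[0,0,0],[0,0,0],-1]])

```text
clock: 19.2
position: [0.5854, 0.2431, 0.1413]
ee_rot: [0.737, 0.676, 0.001, 0.0]
ft_force: [-1.4, -0.6, 7.2]
grip_width: 0.133
grasp_force: 59.7
```

move_arm(motion=[[[0,0,-0.02],[0,0,0],-1],[[0,0,-0.05],[0,0,0],-1],[[0,0,-0.05],[0,0,0],-1],[[0,0,-0.05],[0,0,0],-1],[[0,0,-0.05],[0,0,0],-1],[[0,0,-0.04],[0,0,-0.111],-1],[[0,0,0],[0,0,0],-1],[[0,0,0],[0,0,0],-1]])

```text
clock: 20.0
position: [0.585, 0.2424, 0.3357]
ee_rot: [0.707, 0.707, 0.001, 0.0]
ft_force: [0.2, 0.2, -3.2]
grip_width: 0.13
grasp_force: 58.8
```

move_arm(motion=[[[0,0,-0.053],[0,0,0],-1],[[-0.0484,-0.0042,0],[0,0,0],-1],[[-0.0484,-0.0042,0],[0,0,0],-1],[[-0.0484,-0.0042,0],[0,0,0],-1],[[-0.0484,-0.0042,0],[0,0,0],-1],[[-0.0484,-0.0042,0],[0,0,0],-1],[[-0.0484,-0.0042,0],[0,0,0],-1],[[-0.0484,-0.0042,0],[0,0,0],-1],[[-0.0484,-0.0042,0],[0,0,0],-1],[[0,0,0.05],[0,0,0],-1],[[0,0,0.05],[0,0,0],-1],[[0,0,0.047],[0,0,0],-1]])

```text
clock: 21.2
position: [0.5586, -0.0479, 0.2617]
ee_rot: [0.708, 0.707, -0.001, -0.001]
ft_force: [-0.3, 0.2, -2.4]
grip_width: 0.125
grasp_force: 59.1
```

move_arm(motion=[[[0,0,0],[0,0,0],-1],[[0,0,0],[0,0,0],-1]])

```text
clock: 21.4
position: [0.5593, -0.0478, 0.2645]
ee_rot: [0.707, 0.707, -0.001, -0.0]
ft_force: [0.8, 0.2, -0.6]
grip_width: 0.128
grasp_force: 59.1
```

```bash
python3 - <<'E'
from h import *
w=snap('wrist');s=snap('side');np.save('s6.npy',s,allow_pickle=True);print(manip.get_obs()['position'].round(4),manip.get_obs()['ee_rot'].round(3),manip.get_obs()['ft_force'].round(1))
# hung carrier block at stop: expected top pixel in side
p=proj(s,[.641,-.292,.215]);print(p)
g=s['pixels'].max(2);m=((g<45)*255).astype(np.uint8)
n,l,st,ce=cv2.connectedComponentsWithStats(m[200:320,330:460])
print([(st[i].tolist(),ce[i].round(1)+[330,200]) for i in range(1,n) if st[i,4]>30])
E
```

```text
[ 0.5605 -0.0479  0.2663] [0.707 0.707 0.001 0.001] [ 0.6  0.3 -2.6]
[410.73084762 243.91696184]
[([80, 40, 13, 15, 84], array([416.1, 247.3])), ([87, 55, 12, 21, 87], array([422. , 265.1]))]
```

move_arm(motion=[[[0,0.027,0],[0,0,0],-1],[[0,0.027,0],[0,0,0],-1],[[0,0.027,0],[0,0,0],-1],[[0,0.027,0],[0,0,0],-1],[[0,0,0],[0,0,0],-1],[[0,0,0.008],[0,0,0],-1],[[0,0,0.008],[0,0,0],-1],[[0,0,0.008],[0,0,0],-1],[[0,0,0.006],[0,0,0],-1],[[0,0,0.003],[0,0,0],-1],[[0,0,0],[0,0,0],-1]])

```text
clock: 22.6
position: [0.6405, -0.0477, 0.2395]
ee_rot: [0.707, 0.707, -0.0, -0.0]
ft_force: [-0.2, 0.5, -2.7]
grip_width: 0.128
grasp_force: 59.4
```

move_arm(motion=[[[0,0,0.003],[0,0,0],-1],[[0,0,0.003],[0,0,0],-1],[[0,0,0],[0,0,0],-1]])

```text
clock: 22.9
position: [0.6415, -0.0486, 0.2376]
ee_rot: [0.707, 0.707, 0.001, 0.001]
ft_force: [-2.0, -0.8, 11.6]
grip_width: 0.13
grasp_force: 61.3
```

Contact at 11.6 N, so I'll release.

move_arm(motion=[[[0,0,-0.001],[0,0,0],-0.2],[[0,0,0],[0,0,0],-0.2],[[0,0,0],[0,0,0],-0.2],[[0,0,-0.04],[0,0,0],-0.2],[[0,0,-0.06],[0,0,0],-0.2],[[0,0,-0.04],[0,0,0],0],[[0,0,0],[0,0,0],0]])

```text
clock: 23.6
position: [0.642, -0.0483, 0.3455]
ee_rot: [0.707, 0.707, 0.002, 0.002]
ft_force: [0.1, -0.2, -0.4]
grip_width: 0.5
grasp_force: 0.0
```

move_arm(motion=[[[0.052,-0.046,0],[0,0,0],0],[[0.052,-0.046,0],[0,0,0],0],[[0.052,-0.046,0],[0,0,0],0],[[0.052,-0.046,0],[0,0,0],0],[[0.052,-0.046,0],[0,0,0],0],[[0.0566,-0.01,0],[0,0,0],0],[[0.06,0,0],[0,0,0],0],[[0.06,0,0],[0,0,0],0],[[0,0,0],[0,0,-0.13],0],[[0,0,0],[0,0,0],0],[[0,0,0],[0,0,0],0]])

```text
clock: 24.7
position: [0.4678, 0.2709, 0.3405]
ee_rot: [0.671, 0.741, -0.0, 0.0]
ft_force: [0.6, -1.0, -0.7]
grip_width: 0.499
grasp_force: 0.0
```

```bash
cat > see.py <<'E'
from h import *
import sys
w=snap('wrist');np.save('w7.npy',w,allow_pickle=True);o=manip.get_obs();print(o['position'].round(4),o['ee_rot'].round(3),o['joint_pos'].round(2))
for b in blocks(w,40,40,.147):
    if b[0][1]<300 and b[2]>150:print('w',b)
t=snap('top')
for b in blocks(t,50,20):
    if 300<b[1]<700 and -400<b[2]<450 : print('t',b)
s=snap('side');cv2.imwrite('pics/s7.png',s['pixels'][:,:,::-1])
g=s['pixels'].max(2);m=((g<45)*255).astype(np.uint8)
n,l,st,ce=cv2.connectedComponentsWithStats(m[180:320,300:460])
print('side',[(st[i].tolist(),ce[i].round(1)+[300,180]) for i in range(1,n) if st[i,4]>30])
E
python3 see.py
```

```text
[0.4679 0.2707 0.3408] [ 0.672  0.741 -0.     0.   ] [-0.98  0.1   0.41  1.52 -0.04  1.53 -0.47]
w ([485, 23, 23, 41], 602, 434, 13, 35, 33.2)
w ([409, 34, 36, 49], 545, 418, 20, 38, -13.3)
w ([391, 83, 28, 16], 531, 392, 7, 26, 71.5)
w ([290, 119, 23, 5], 440, 357, 2, 21, -77.7)
w ([295, 130, 17, 33], 444, 335, 12, 30, 12.5)
w ([297, 167, 22, 5], 450, 315, 2, 20, -78.1)
w ([589, 179, 20, 24], 732, 322, 13, 23, -5.7)
w ([200, 290, 28, 13], 361, 171, 9, 32, -72.2)
t ([156, 165, 5, 27], 691, 374, 9, 65, 89.9)
t ([126, 183, 38, 56], 614, 395, 36, 165, -58.1)
t ([439, 190, 24, 18], 658, -331, 45, 51, -12.1)
t ([418, 192, 17, 10], 657, -273, 22, 38, -0.8)
t ([394, 209, 16, 14], 604, -210, 23, 45, -53.6)
t ([160, 216, 17, 41], 551, 339, 21, 101, -71.2)
t ([263, 226, 5, 7], 569, 110, 8, 16, -69.9)
t ([273, 238, 21, 8], 538, 66, 17, 47, 7.2)
side [([95, 50, 12, 15, 96], array([400.6, 236.9])), ([105, 60, 18, 15, 120], array([415.8, 246.9])), ([117, 75, 13, 21, 112], array([422.2, 264.2]))]
```

move_arm(motion=[[[0.0446,-0.0111,0],[0,0,0],0],[[0.0446,-0.0111,0],[0,0,0],0],[[0,0,0.04],[0,0,-0.142],0],[[0,0,0.06],[0,0,0],0],[[0,0,0.06],[0,0,0],0],[[0,0,0.06],[0,0,0],0],[[0,0,0.035],[0,0,0],0],[[0,0,0.012],[0,0,0],0],[[0,0,0],[0,0,0],0],[[0,0,0],[0,0,0],0]])

```text
clock: 25.85
position: [0.4451, 0.3372, 0.1425]
ee_rot: [0.628, 0.778, 0.001, 0.0]
ft_force: [1.0, -0.3, 0.3]
grip_width: 0.499
grasp_force: 0.0
```

move_arm(motion=[[[0,0,0],[0,0,0],-1],[[0,0,0],[0,0,0],-1],[[0,0,0],[0,0,0],-1],[[0,0,0],[0,0,0],-1],[[0,0,0],[0,0,0],-1]])

```text
clock: 26.35
position: [0.4447, 0.3375, 0.1421]
ee_rot: [0.628, 0.779, 0.001, -0.0]
ft_force: [-1.0, -1.0, 6.7]
grip_width: 0.132
grasp_force: 59.7
```

move_arm(motion=[[[0,0,-0.02],[0,0,0],-1],[[0,0,-0.05],[0,0,0],-1],[[0,0,-0.05],[0,0,0],-1],[[0,0,-0.05],[0,0,0],-1],[[0,0,-0.05],[0,0,0],-1],[[0,0,-0.05],[0,0,0.136],-1],[[0,0,-0.03],[0,0,0.136],-1],[[0,0,0],[0,0,0],-1],[[0,0,0],[0,0,0],-1]])

```text
clock: 27.25
position: [0.4441, 0.3367, 0.3649]
ee_rot: [0.706, 0.708, -0.0, -0.0]
ft_force: [-0.5, -0.5, -3.1]
grip_width: 0.125
grasp_force: 58.9
```

move_arm(motion=[[[-0.057,0.0172,0],[0,0,0],-1],[[-0.057,0.0172,0],[0,0,0],-1],[[-0.057,0.0172,0],[0,0,0],-1],[[-0.057,0.0172,0],[0,0,0],-1],[[-0.057,0.0172,0],[0,0,0],-1],[[-0.057,0.0172,0],[0,0,0],-1],[[-0.057,0.0172,0],[0,0,0],-1],[[-0.057,0.0172,0],[0,0,0],-1],[[-0.057,0.0172,0],[0,0,0],-1],[[0,0,0.045],[0,0,0],-1],[[0,0,0.045],[0,0,0],-1],[[0,0,0.045],[0,0,0],-1]])

```text
clock: 28.45
position: [0.5592, -0.0483, 0.2612]
ee_rot: [0.707, 0.708, -0.001, -0.001]
ft_force: [0.8, 0.9, -3.3]
grip_width: 0.127
grasp_force: 58.8
```

move_arm(motion=[[[0,0,0],[0,0,0],-1],[[0,0,0],[0,0,0],-1],[[0,0,0],[0,0,0],-1]])

```text
clock: 28.75
position: [0.5609, -0.048, 0.2659]
ee_rot: [0.707, 0.707, 0.001, 0.001]
ft_force: [-0.4, -0.1, -2.1]
grip_width: 0.125
grasp_force: 59.2
```

move_arm(motion=[[[0,0.027,0],[0,0,0],-1],[[0,0.027,0],[0,0,0],-1],[[0,0.027,0],[0,0,0],-1],[[0,0.027,0],[0,0,0],-1],[[0,0,0],[0,0,0],-1],[[0,0,0.008],[0,0,0],-1],[[0,0,0.008],[0,0,0],-1],[[0,0,0.008],[0,0,0],-1],[[0,0,0.006],[0,0,0],-1],[[0,0,0.004],[0,0,0],-1],[[0,0,0.002],[0,0,0],-1],[[0,0,0],[0,0,0],-1]])

```text
clock: 29.95
position: [0.6415, -0.0485, 0.2387]
ee_rot: [0.707, 0.707, 0.001, 0.0]
ft_force: [-1.3, -0.2, 4.6]
grip_width: 0.123
grasp_force: 60.5
```

move_arm(motion=[[[0,0,0.0015],[0,0,0],-1],[[0,0,0],[0,0,0],-1],[[0,0,0],[0,0,0],-0.2],[[0,0,0],[0,0,0],-0.2],[[0,0,0],[0,0,0],-0.2],[[0,0,-0.04],[0,0,0],-0.2],[[0,0,-0.06],[0,0,0],-0.2],[[0,0,-0.04],[0,0,0],0],[[0,0,0],[0,0,0],0]])

```text
clock: 30.85
position: [0.6426, -0.0485, 0.346]
ee_rot: [0.707, 0.707, 0.002, 0.002]
ft_force: [1.0, -1.2, 0.0]
grip_width: 0.498
grasp_force: 0.0
```

move_arm(motion=[[[0.057,-0.022,0],[0,0,0],0],[[0.057,-0.022,0],[0,0,0],0],[[0.057,-0.022,0],[0,0,0],0],[[0.057,-0.022,0],[0,0,0],0],[[0.057,-0.022,0],[0,0,0],0],[[0.057,-0.015,0],[0,0,0],0],[[0.057,0,0],[0,0,0],0],[[0.057,0,0],[0,0,0],0],[[0.057,0,0],[0,0,0],0],[[0,0,0],[0,0,0.18],0],[[0,0,0],[0,0,0],0],[[0,0,0],[0,0,0],0]])

```text
clock: 32.05
position: [0.5478, 0.3357, 0.3409]
ee_rot: [0.755, 0.656, -0.0, 0.0]
ft_force: [-0.9, -0.1, 0.5]
grip_width: 0.499
grasp_force: 0.0
```

```bash
python3 see.py
```

```text
[0.5479 0.3354 0.3412] [ 0.755  0.656 -0.     0.   ] [-1.02  0.37  0.56  1.25 -0.19  1.58 -0.63]
w ([378, 65, 21, 30], 621, 448, 8, 30, 29.7)
w ([420, 76, 12, 34], 657, 434, 10, 28, -2.8)
w ([301, 102, 23, 8], 553, 438, 2, 21, 69.6)
w ([298, 112, 18, 35], 545, 418, 12, 30, -20.2)
w ([292, 151, 22, 7], 538, 396, 2, 20, 70.3)
w ([505, 188, 16, 22], 734, 327, 10, 22, -25.3)
t ([156, 165, 5, 26], 692, 374, 9, 63, 89.9)
t ([126, 175, 25, 67], 617, 417, 56, 160, 84.2)
t ([396, 191, 18, 10], 661, -223, 21, 42, -10.6)
t ([439, 191, 23, 17], 655, -330, 41, 50, -9.1)
t ([418, 192, 17, 10], 657, -273, 22, 38, -0.8)
t ([374, 209, 15, 13], 609, -165, 29, 33, 1.1)
t ([263, 226, 5, 7], 569, 110, 8, 16, -69.9)
t ([273, 237, 21, 9], 538, 66, 19, 47, 10.2)
t ([145, 238, 6, 10], 533, 388, 8, 22, 67.4)
side [([80, 40, 11, 15, 105], array([385.2, 227. ])), ([89, 50, 18, 15, 115], array([399.9, 236.9])), ([105, 60, 18, 15, 126], array([415.5, 246.9])), ([117, 74, 13, 22, 117], array([422.2, 264.1]))]
```

move_arm(motion=[[[0.0543,-0.0097,0],[0,0,0],0],[[0.0542,-0.0097,0],[0,0,0],0],[[0,0,0.02],[0,0,0.135],0],[[0,0,0.04],[0,0,0.134],0],[[0,0,0.06],[0,0,0],0],[[0,0,0.06],[0,0,0],0],[[0,0,0.05],[0,0,0],0],[[0,0,0.025],[0,0,0],0],[[0,0,0.012],[0,0,0],0],[[0,0,0],[0,0,0],0],[[0,0,0],[0,0,0],0]])

```text
clock: 33.3
position: [0.5454, 0.4195, 0.1427]
ee_rot: [0.82, 0.572, 0.001, -0.0]
ft_force: [-0.6, -0.3, 1.0]
grip_width: 0.499
grasp_force: 0.0
```

move_arm(motion=[[[0,0,0],[0,0,0],-1],[[0,0,0],[0,0,0],-1],[[0,0,0],[0,0,0],-1],[[0,0,0],[0,0,0],-1],[[0,0,0],[0,0,0],-1]])

```text
clock: 33.8
position: [0.5454, 0.4197, 0.1424]
ee_rot: [0.82, 0.572, 0.001, -0.0]
ft_force: [0.8, -0.3, 6.5]
grip_width: 0.124
grasp_force: 60.5
```

move_arm(motion=[[[0,0,-0.02],[0,0,0],-1],[[0,0,-0.05],[0,0,0],-1],[[0,0,-0.05],[0,0,0],-1],[[0,0,-0.05],[0,0,0],-1],[[0,0,-0.05],[0,0,-0.1],-1],[[0,0,-0.05],[0,0,-0.174],-1],[[0,0,-0.04],[0,0,-0.175],-1],[[0,0,0],[0,0,0],-1],[[0,0,0],[0,0,0],-1]])

```text
clock: 34.7
position: [0.5446, 0.4192, 0.374]
ee_rot: [0.708, 0.706, 0.0, -0.0]
ft_force: [0.3, 0.0, -2.0]
grip_width: 0.128
grasp_force: 59.3
```

move_arm(motion=[[[-0.0566,0.0019,0],[0,0,0],-1],[[-0.0566,0.0019,0],[0,0,0],-1],[[-0.0566,0.0019,0],[0,0,0],-1],[[-0.0566,0.0019,0],[0,0,0],-1],[[-0.0566,0.0019,0],[0,0,0],-1],[[-0.0566,0.0019,0],[0,0,0],-1],[[-0.0566,0.0019,0],[0,0,0],-1],[[-0.0566,0.0019,0],[0,0,0],-1],[[-0.0566,0.0019,0],[0,0,0],-1],[[-0.0566,0.0019,0],[0,0,0],-1],[[-0.0566,0.0019,0],[0,0,0],-1]])

```text
clock: 35.8
position: [0.5593, -0.049, 0.3721]
ee_rot: [0.708, 0.707, -0.001, -0.001]
ft_force: [0.9, -0.0, -2.0]
grip_width: 0.126
grasp_force: 59.2
```

move_arm(motion=[[[0,0,0.048],[0,0,0],-1],[[0,0,0.048],[0,0,0],-1],[[0,0,0.048],[0,0,0],-1],[[0,0,0],[0,0,0],-1],[[0,0,0],[0,0,0],-1],[[0,0,0],[0,0,0],-1]])

```text
clock: 36.4
position: [0.561, -0.0476, 0.2673]
ee_rot: [0.707, 0.707, 0.001, 0.001]
ft_force: [-0.7, -0.2, -2.0]
grip_width: 0.126
grasp_force: 59.2
```

move_arm(motion=[[[0,0.027,0],[0,0,0],-1],[[0,0.027,0],[0,0,0],-1],[[0,0.027,0],[0,0,0],-1],[[0,0.027,0],[0,0,0],-1],[[0,0,0],[0,0,0],-1],[[0,0,0.008],[0,0,0],-1],[[0,0,0.008],[0,0,0],-1],[[0,0,0.008],[0,0,0],-1],[[0,0,0.006],[0,0,0],-1],[[0,0,0.005],[0,0,0],-1],[[0,0,0.003],[0,0,0],-1],[[0,0,0],[0,0,0],-1]])

```text
clock: 37.6
position: [0.6414, -0.0483, 0.2386]
ee_rot: [0.707, 0.707, 0.001, 0.001]
ft_force: [-3.9, -1.4, 8.3]
grip_width: 0.129
grasp_force: 60.9
```

move_arm(motion=[[[0,0,0.001],[0,0,0],-1],[[0,0,0],[0,0,0],-0.2],[[0,0,0],[0,0,0],-0.2],[[0,0,0],[0,0,0],-0.2],[[0,0,-0.04],[0,0,0],-0.2],[[0,0,-0.06],[0,0,0],-0.2],[[0,0,-0.04],[0,0,0],-0.4],[[0,0,0],[0,0,0],-0.4]])

```text
clock: 38.4
position: [0.6426, -0.0481, 0.3459]
ee_rot: [0.707, 0.707, 0.002, 0.002]
ft_force: [0.4, -0.0, -0.4]
grip_width: 0.299
grasp_force: 0.0
```

move_arm(motion=[[[-0.0246,-0.0452,0],[0,0,0],-0.4],[[-0.0246,-0.0452,0],[0,0,0],-0.4],[[-0.0246,-0.0452,0],[0,0,0],-0.4],[[-0.0246,-0.0452,0],[0,0,0],-0.4],[[-0.0246,-0.0452,0],[0,0,0],-0.4],[[-0.0246,-0.0452,0],[0,0,0],-0.4],[[0,0,0],[0,0,0],-0.4],[[0,0,0],[0,0,0],-0.4],[[0,0,0],[0,0,0],-0.4],[[0,0,0],[0,0,0],-0.4]])

```text
clock: 39.4
position: [0.4385, -0.1575, 0.3408]
ee_rot: [0.707, 0.708, -0.001, -0.0]
ft_force: [-0.8, -0.3, 0.1]
grip_width: 0.301
grasp_force: 0.0
```

```bash
python3 see.py; python3 - <<'E'
import cv2
a=cv2.imread('pics/s7.png')[160:340,190:450]
cv2.imwrite('pics/s7c.png',cv2.resize(a,None,fx=3,fy=3)[:, :780])
E
```

```text
[ 0.4384 -0.1576  0.3409] [ 0.707  0.708 -0.001 -0.   ] [-0.59 -0.14  0.76  1.71  0.1   1.54  0.17]
t ([152, 162, 9, 30], 694, 378, 17, 73, -89.8)
t ([439, 189, 25, 19], 660, -332, 48, 51, -14.7)
t ([375, 190, 17, 10], 662, -171, 20, 41, -10.6)
t ([396, 191, 18, 10], 661, -223, 21, 42, -10.6)
t ([418, 192, 17, 10], 657, -273, 22, 38, -0.8)
t ([356, 209, 12, 12], 609, -119, 24, 29, -83.3)
t ([374, 219, 9, 40], 552, -158, 19, 94, -89.9)
t ([263, 226, 5, 7], 570, 110, 10, 15, -87.9)
t ([273, 237, 21, 9], 538, 65, 19, 48, 10.2)
side [([0, 0, 38, 37, 657], array([317.3, 193. ])), ([65, 31, 11, 14, 100], array([370.5, 217.6])), ([75, 40, 16, 15, 113], array([384.6, 227. ])), ([90, 50, 17, 15, 113], array([400. , 236.7])), ([105, 60, 18, 15, 123], array([415.5, 246.9])), ([117, 75, 13, 21, 107], array([422.1, 264.5]))]
```

View pics/s7c.png

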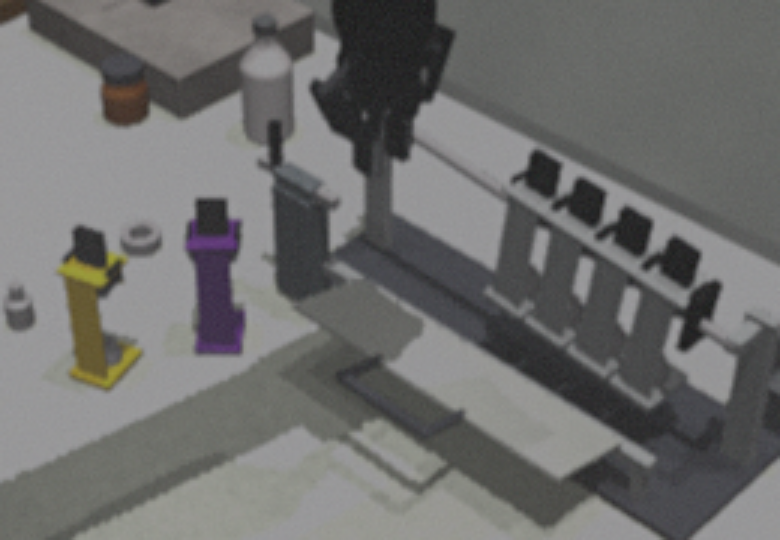

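All four carriers hang in the queue at rest. Next I'll grip the door bar.

move_arm(motion=[[[0,0,0.06],[0,0,0],-0.4],[[0,0,0.06],[0,0,0],-0.4],[[0,0,0.06],[0,0,0],-0.4],[[0,0,0.06],[0,0,0],-0.4],[[0,0,0.06],[0,0,0],-0.4],[[0,0,0.035],[0,0,0],-0.4],[[0,0,0.019],[0,0,0],-0.4],[[0,0,0],[0,0,0],-0.4],[[0,0,0],[0,0,0],-0.4]])

```text
clock: 40.45
position: [0.4381, -0.1585, 0.0761]
ee_rot: [0.707, 0.707, -0.0, 0.0]
ft_force: [-0.1, -0.5, 0.4]
grip_width: 0.302
grasp_force: 0.0
```

move_arm(motion=[[[0,0,0],[0,0,0],-1],[[0,0,0],[0,0,0],-1],[[0,0,0],[0,0,0],-1],[[0,0,0],[0,0,0],-1]], newtons=40)

```text
clock: 40.85
position: [0.4392, -0.1584, 0.0768]
ee_rot: [0.707, 0.707, 0.001, 0.001]
ft_force: [2.2, 0.7, 7.2]
grip_width: 0.123
grasp_force: 39.7
```

move_arm(motion=[[[0,0.0057,-0.0202],[0,0,0],-1],[[0,0.008,-0.0194],[0,0,0],-1],[[0,0.0101,-0.0183],[0,0,0],-1],[[0,0.0122,-0.0172],[0,0,0],-1],[[0,0.0139,-0.0156],[0,0,0],-1],[[0,0.0157,-0.0141],[0,0,0],-1],[[0,0.0171,-0.0122],[0,0,0],-1],[[0,0.0183,-0.0102],[0,0,0],-1],[[0,0.0194,-0.0081],[0,0,0],-1],[[0,0.0202,-0.0058],[0,0,0],-1],[[0,0.0207,-0.0035],[0,0,0],-1],[[0,0.021,-0.0012],[0,0,0],-1]])

```text
clock: 42.05
position: [0.574, -0.1588, 0.1858]
ee_rot: [0.707, 0.707, -0.001, -0.001]
ft_force: [-4.8, -1.9, 5.7]
grip_width: 0.122
grasp_force: 43.2
```

move_arm(motion=[[[0,0.003,0],[0,0,0],-1],[[0,0,0],[0,0,0],-1],[[0,0,0],[0,0,0],-1]])

```text
clock: 42.35
position: [0.5758, -0.1588, 0.1857]
ee_rot: [0.707, 0.707, -0.001, -0.001]
ft_force: [-4.7, -0.1, 8.6]
grip_width: 0.122
grasp_force: 43.4
```

move_arm(motion=[[[0,0.003,0],[0,0,0],-1],[[0,0.002,0],[0,0,0],-1],[[0,0,0],[0,0,0],-1],[[0,0,0],[0,0,0],-1]])

```text
clock: 42.75
position: [0.5761, -0.1589, 0.1856]
ee_rot: [0.708, 0.706, -0.002, -0.004]
ft_force: [-25.3, 4.0, 22.6]
grip_width: 0.118
grasp_force: 44.9
```

move_arm(motion=[[[0,0,0],[0,0,0],-0.4],[[0,0,0],[0,0,0],-0.4],[[0,-0.006,0],[0,0,0],-0.4],[[0,0,-0.04],[0,0,0],-0.4],[[0,0,-0.06],[0,0,0],-0.4],[[0,0,-0.045],[0,0,0],-0.4],[[0.06,0,0],[0,0,0],0],[[0.06,0,0],[0,0,0],0],[[0.06,0,0],[0,0,0],0],[[0.06,0,0],[0,0,0],0],[[0.06,-0.01,0],[0,0,0],0],[[0.056,0,0],[0,0,0],0]])

```text
clock: 43.95
position: [0.5676, 0.1108, 0.294]
ee_rot: [0.707, 0.707, 0.0, -0.0]
ft_force: [0.7, 0.5, 0.4]
grip_width: 0.501
grasp_force: 0.0
```

move_arm(motion=[[[0,0,0],[0,0,-0.182],0],[[0,0,0],[0,0,-0.182],0],[[0,0,0],[0,0,-0.182],0],[[0,0,0],[0,0,-0.182],0],[[0,0,0],[0,0,-0.182],0],[[0,0,0],[0,0,-0.182],0],[[0,0,0],[0,0,-0.182],0],[[0,0,0],[0,0,-0.182],0],[[0,0,0],[0,0,-0.182],0],[[0,0,0],[0,0,-0.182],0],[[0,0,0],[0,0,-0.18],0],[[0,0,0],[0,0,0],0]])

```text
clock: 45.15
position: [0.5684, 0.1086, 0.2938]
ee_rot: [-0.001, 1.0, 0.0, -0.0]
ft_force: [0.2, -0.1, -0.5]
grip_width: 0.499
grasp_force: 0.0
```

```bash
python3 - <<'E'
from h import *
c=snap('wrist');o=manip.get_obs();print(o['position'].round(4),o['ee_rot'].round(3))
for b in blocks(c,45,40,.19):
    if b[0][1]<300: print(b)
t=snap('top')
for b in blocks(t,50,20,.2):
    if 500<b[1]<700 and -400<b[2]<200 : print('t',b)
cv2.imwrite('pics/w8.png',c['pixels'][:,:,::-1])
E
```

```text
[0.5684 0.1086 0.2938] [ 0.001  1.    -0.    -0.   ]
([312, 72, 19, 22], 461, 108, 2, 17, -47.2)
([287, 90, 30, 30], 474, 96, 5, 24, 38.4)
([272, 113, 19, 21], 486, 81, 2, 17, -46.6)
([309, 190, 6, 25], 540, 101, 4, 17, -84.1)
([310, 217, 18, 29], 561, 106, 13, 21, -89.9)
([4, 231, 73, 29], 573, -102, 16, 54, 9.3)
([83, 242, 34, 24], 579, -59, 18, 23, 0.1)
([120, 242, 35, 24], 579, -32, 18, 26, 0.1)
([602, 261, 32, 37], 597, 333, 16, 30, 70.7)
t ([439, 189, 24, 19], 645, -319, 45, 49, -12.1)
t ([375, 190, 17, 10], 648, -166, 20, 39, -10.6)
t ([396, 191, 18, 10], 647, -215, 20, 40, -10.6)
t ([418, 192, 17, 10], 643, -264, 21, 37, -0.8)
t ([271, 206, 16, 12], 601, 75, 26, 35, 1.1)
t ([357, 216, 13, 6], 588, -119, 10, 29, -6.2)
t ([275, 235, 19, 12], 533, 60, 25, 41, 1.6)
```

move_arm(motion=[[[0.005,0,0.04],[0,0,0],0],[[0,0,0.05],[0,0,0],0],[[0,0,0.045],[0,0,0],0],[[0,0,0.027],[0,0,0],0],[[0,0,0],[0,0,0],0],[[0,0,0],[0,0,0],-1],[[0,0,0],[0,0,0],-1],[[0,0,0],[0,0,0],-1],[[0,0,0],[0,0,0],-1],[[0,0,0],[0,0,0],-1]], newtons=30)

```text
clock: 46.25
position: [0.5657, 0.1067, 0.1742]
ee_rot: [0.001, 1.0, -0.001, 0.001]
ft_force: [-1.1, -6.4, 1.1]
grip_width: 0.147
grasp_force: 30.0
```

move_arm(motion=[[[0,-0.012,0],[0,0,0],-1],[[0,-0.012,0],[0,0,0],-1],[[0,-0.012,0],[0,0,0],-1],[[0,-0.012,0],[0,0,0],-1],[[0,-0.008,0],[0,0,0],-1],[[0,-0.002,0],[0,0,0],-1],[[0,0,0],[0,0,0],-1]])

```text
clock: 46.95
position: [0.5656, 0.0645, 0.1741]
ee_rot: [0.001, 1.0, 0.001, 0.001]
ft_force: [-2.8, -0.1, 7.9]
grip_width: 0.149
grasp_force: 30.4
```

move_arm(motion=[[[0,-0.004,0],[0,0,0],-1],[[0,-0.003,0],[0,0,0],-1],[[0,-0.002,0],[0,0,0],-1],[[0,0,0],[0,0,0],-1]])

```text
clock: 47.35
position: [0.5656, 0.0613, 0.1742]
ee_rot: [-0.001, 1.0, 0.002, 0.001]
ft_force: [-1.9, 9.6, 6.7]
grip_width: 0.146
grasp_force: 30.6
```

move_arm(motion=[[[0,-0.004,0],[0,0,0],-1],[[0,-0.002,0],[0,0,0],-1],[[0,0,0],[0,0,0],-1],[[0,0,0],[0,0,0],-1]])

```text
clock: 47.75
position: [0.5656, 0.061, 0.1742]
ee_rot: [-0.003, 1.0, 0.005, 0.001]
ft_force: [-2.0, 21.9, 5.5]
grip_width: 0.15
grasp_force: 30.9
```

move_arm(motion=[[[0,0,0],[0,0,0],0],[[0,0.004,0],[0,0,0],0],[[0,0,0],[0,0,0],0],[[0,0,-0.04],[0,0,0],0],[[0,0,-0.06],[0,0,0],0],[[0,0,-0.06],[0,0,0],0],[[0.05,0.03,0],[0,0,0],0],[[0.05,0.03,0],[0,0,0],0],[[0.05,0.03,0],[0,0,0],0],[[0,0,0],[0,0,0],0],[[0,0,0],[0,0,0],0]])

```text
clock: 48.85
position: [0.4522, 0.1243, 0.2928]
ee_rot: [-0.0, 1.0, 0.0, 0.0]
ft_force: [-0.5, 0.0, -0.4]
grip_width: 0.495
grasp_force: 0.0
```

```bash
python3 see.py; python3 - <<'E'
import cv2
a=cv2.imread('pics/s7.png')[160:340,190:450]
cv2.imwrite('pics/fin.png',cv2.resize(a,None,fx=3,fy=3))
E
```

```text
[0.4528 0.1237 0.2927] [0. 1. 0. 0.] [-0.84 -0.07  0.46  1.78  0.03  1.43  1.18]
w ([357, 90, 10, 28], 353, 155, 3, 21, -72.4)
t ([152, 166, 9, 26], 689, 378, 17, 63, 89.6)
t ([124, 189, 24, 3], 660, 426, 5, 56, 1.1)
t ([439, 189, 24, 19], 659, -331, 47, 51, -12.1)
t ([375, 190, 17, 10], 662, -171, 20, 41, -10.6)
t ([396, 191, 18, 10], 661, -222, 21, 41, -10.6)
t ([418, 192, 17, 10], 657, -273, 22, 38, -0.8)
t ([356, 209, 14, 13], 603, -116, 21, 42, -50.7)
t ([282, 226, 6, 8], 570, 64, 10, 18, -62.3)
t ([273, 237, 21, 9], 538, 65, 19, 48, 10.2)
t ([264, 267, 13, 11], 472, 93, 24, 27, -61.7)
side [([65, 31, 11, 14, 89], array([370.5, 217.5])), ([78, 40, 13, 15, 109], array([384.8, 227. ])), ([90, 50, 17, 15, 117], array([400. , 236.8])), ([105, 60, 18, 15, 124], array([415.5, 247. ])), ([117, 75, 13, 21, 112], array([422.2, 264.2]))]
```

View pics/fin.png

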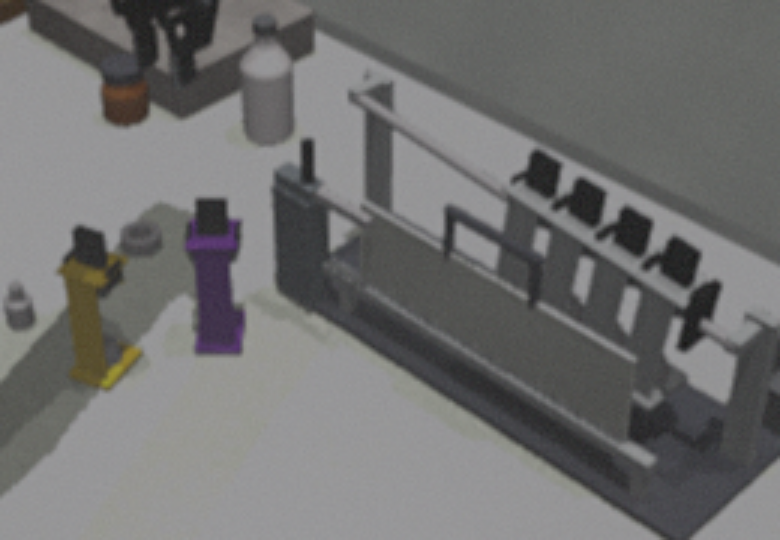

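The final picture shows all four carriers queued (370..416, 217..247), the door shut and the catch knob back at its start, (282,230) in the top view. The look-alikes have not moved.

```bash
python3 -c "
from h import *
print(order.hand_in())"
```

```text
the job is handed in; nothing more can be done
None
```

The job is handed in: all four carriers hang at rest in the queue, the door is shut, the catch is back in front of it, and I moved nothing else on the bench (clock about 49 s of 210 s; the hand-in gave no verdict).

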